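Bolt the repaired power module into the test dock

ROBOT

A 6-joint arm with a two-finger parallel gripper is mounted at the origin on the work surface. World frame = base frame: x ahead of the robot, y to its left, z up, the work surface at z = 0. Lengths are in m, angles in rad, forces in N, time in s.
With the tool pointing down it reaches from about 0.25 to 0.725 m from the base axis. Payload 4 kg.
Tool frame: the origin (TCP) lies between the finger pads; the fingertips stand 11 mm ahead of it and the grasp point (between the pads) lies 8 mm behind it (bot.tip_extent is the distance from the TCP to the fingertips, in m); z points along the fingers, y is the line along which they close (so a half turn about z gives the same grasp; the last joint's range is limited). The gripper opens to 85 mm and grips with 20 to 120 N. Pads are 22 mm wide; open, the fingers measure 114 mm over their backs; the gripper's body (76 mm by 85 mm) begins 54 mm behind the grasp point. The pads swing forward as they close: fully open they stand 13 mm farther back than shut.
Start: joints at [0, 0.241, 0.005, 1.335, 0, 1.571], TCP at [0.5, -0, 0.211] pointing down, gripper open.
Joint ranges: [-2.72, 2.72], [-1.05, 1.87], [-1.09, 1.28], [-1.99, 2.15], [-1.42, 1.44], [-3.14, 3.14]. Speed limits (rad/s): [2.79, 2.79, 3.14, 3.14, 3.14, 3.14].

INTERFACE

Orientations are given as a unit quaternion [x, y, z, w].
In Python, from workcell import bot gives the robot as it stands. The module is installed in compiled form; this text tells all that it offers.
- The arm moves only by the tool drive_tool, never from a script. Its argument "rows" is a list of rows, each an object of numbers: "dx", "dy", "dz": the shift along the tool's x, y, z in units of 50 mm (1.0 is 50 mm); "wx", "wy", "wz": the turn, a rotation vector about the tool's x, y, z in units of 5 degrees (1.0 is 5 degrees); "hand": the finger opening in mm, from 0 to 85.4. A call has 1 to 20 rows; each row is the pose to reach, as a shift and turn from the pose commanded when the call began, along the tool's axes at that moment; what a row does not reach only later rows make up. A row lasts 1/10 s, in which the tool goes at most 50 mm and 8.59 degrees, less where a joint would pass 70% of its speed; a pose out of reach is approached as far as the arm can. A call with a gripper value outside its range is refused whole. The fingers move at their own pace and stop on an object; the grip force is fixed at half the most. Time passes only in rows, so rows that repeat a pose let the fingers close. It gives the time, the measured TCP pose, the force, the opening and the grip force at its end, in the units of the state.
- bot.get_obs(): the state, without advancing time (a new reading comes with each control period).
- bot.camera(name): name is "scene" or "side" or "wrist"; returns the picture (384x512x3 uint8, red, green, blue); there is no depth.
- bot.get_calibration(name): a dict with "vfov" (degrees; the focal length in pixels is half the picture's height over the tangent of half this angle, whatever the lens; pixels are square), "cx", "cy" (the principal point, pixels), "k1" (the pictures are not rectified: a ray, as slopes to the right and down, at radius r is drawn at 1 + k1 r^2 times it, then the intrinsics apply), "origin" and "rotation" of the camera in the world; the wrist camera has in their place "mount" (4x4, takes a point from camera to tool coordinates, whose origin is the TCP and whose axes are the flange's). Camera axes: x right, y up, looking along -z (the intrinsics and any distortion apply to the point x, -y, -z); pixel columns grow to the right and rows downward; lengths in m; the calibration is good to about 2 mm. A picture is of the moment at which its call begins: read the wrist's pose just before it. get_calibration takes no time and is no camera call.
- bot.job_done(): hands the job in; it is judged then, once.
Trained networks look in the newest picture that a camera, given by its name, has taken for a name from the list of things; names that differ only in an ending like _2 or _b are one class to them, and where a whole thing is asked for, a point or a joint stands for the part that bears it (a point fixed in the world has none). Each returns a list of dicts, best first, with "score" (0 to 1); they miss things now and then, are a little off and sometimes report something else, mostly with a low value. They report only what shows in the picture. A call takes as long as a camera call. They do not tell look-alikes from the thing itself.
- bot.look_for(camera, thing): "extent" ([centre column, centre row, width, height] in pixels, round what is visible of it).
- bot.outline_of(camera, thing): "region" (384x512 bool, what is visible of it) and "extent" ([centre column, centre row, width, height] in pixels, round what is visible of it).
The state is a dict: "clock": time; "joint_pos": joint angles; "joint_vel": joint speeds; "tau": joint torques, N m; "eef_pos": TCP position; "tool_rot": TCP orientation; "ft_force": force on the tool from outside, world axes, zero at the start; "ft_torque": the same for the moment, N m; "grip_width": finger opening in m; "grasp_force": force on a finger pad.
Only numpy, scipy, OpenCV 4.12 (cv2) and the standard library are available. Lean on these libraries where they do the work, as an engineer would, in place of code of your own. Each camera call takes 0.05 s, during which the arm holds its last target. There are 200 camera calls.

TASK

Both bays of the test dock hold a module that has been left part-way out. Push the module with the cooling fins fully home against the back of its bay, then slide that bay's bolt all the way across behind it into its keeper, so that it is locked in for its test. Leave the plain-topped module and its bolt as they are, and do not disturb the other things on the bench.

Things in the scene. Friction and masses are not known exactly. Their poses are not given: they have to be found in the camera images.
- dock: Grey and aluminium test dock fixed to the bench, two bays side by side. Origin at table height on the line of both bolts, midway between the bays; x points into the bays (away from the robot), y left, z up. Base plate 8 mm thick, x -75..150 mm, y -245..245 mm. Bay centres at y=+54 (left) and -54 mm (right); a 44 mm divider between them.
- left_bay_stop (a point): foot of the back stop of the left bay, on its centre line, 8 mm above the table (on the base plate), 130 mm in from the bolt line. The bay is 64 mm wide, open towards -x of the dock; its guide walls run from 8 to 130 mm behind the bolt line, their tops 38 mm above the table.
- right_bay_stop (a point): foot of the back stop of the right bay, on its centre line, 8 mm above the table (on the base plate), 130 mm in from the bolt line. The bay is 64 mm wide, open towards -x of the dock; its guide walls run from 8 to 130 mm behind the bolt line, their tops 38 mm above the table.
- left_keeper (a point): centre of the left bay's keeper, a steel arch at the divider's front beside the mouth of the bay that takes the bolt's nose; 28 mm along dock x, 14 mm along dock y, its top 39 mm above the table.
- right_keeper (a point): centre of the right bay's keeper, a steel arch at the divider's front beside the mouth of the bay that takes the bolt's nose; 28 mm along dock x, 14 mm along dock y, its top 39 mm above the table.
- finned_module: Aluminium module to be locked in, 120 x 60 x 40 mm plus five lengthwise cooling fins on top (54 mm in all), about 0.45 kg, part-way out of one of the bays. Origin at its underside centre, x along its length into the bay; its near end face is 60 mm to -x. Fully home, its origin is at dock x=70 mm and its near face at x=10 mm, 4 mm clear of the bolt.
- plain_module: Aluminium module of the same 120 x 60 x 40 mm body with a flat lid and no fins (42 mm in all), in the other bay, also part-way out. Leave it. Origin and axes as for the finned one.
- bolt_left (a joint): left bay's bolt, a 12 mm steel rod 26 mm above the table: position (m) along its track. 0 = drawn back outward, 0.100 = fully thrown, at its end stop with the nose in its keeper; it moves along dock -y across the bay's mouth, which it can only do when the module is home. Up to 0.020 it is clear of the bay. About 2 N friction; stays where left.
- bolt_left_grip (a point): point on the left bolt's handle, an upright steel paddle 22 mm (dock x) by 16 mm (dock y); 62 mm above the table, 13 mm below the paddle's top, nothing beside it for 24 mm below. Moves with the bolt: dock x=0, y=+(0.221 - joint). The steel track under it has end straps reaching 37 mm above the table.
- bolt_right (a joint): right bay's bolt, a 12 mm steel rod 26 mm above the table: position (m) along its track. 0 = drawn back outward, 0.100 = fully thrown, at its end stop with the nose in its keeper; it moves along dock +y across the bay's mouth, which it can only do when the module is home. Up to 0.020 it is clear of the bay. About 2 N friction; stays where left.
- bolt_right_grip (a point): point on the right bolt's handle, an upright steel paddle 22 mm (dock x) by 16 mm (dock y); 62 mm above the table, 13 mm below the paddle's top, nothing beside it for 24 mm below. Moves with the bolt: dock x=0, y=-(0.221 - joint). The steel track under it has end straps reaching 37 mm above the table.
- speaker: Small round loudspeaker, 54 mm across, 25 mm high, standing on the dock's base plate outside the left bay, behind the bolt's track. Bystander: leave where it is. Origin at its underside centre.
- screw_jar: Small clear jar with black cap, 44 mm across, 52 mm high, on the dock's base plate outside the right bay, behind the bolt's track. Bystander: leave where it is. Origin at its underside centre.
- multimeter: Yellow multimeter lying flat, 170 x 85 x 38 mm, on the bench to the left. Bystander: leave where it is. Origin at its underside centre.
- power_screwdriver: Orange and black electric screwdriver lying down, 225 mm long, 38 mm thick, on the bench to the right. Bystander: leave where it is. Origin at its underside centre.
- circuit_board: Green circuit board, 110 x 70 mm, up to 16 mm high, on the bench to the left. Bystander: leave where it is. Origin at its underside centre.
- wrench: Steel wrench, 160 mm long, lying on the bench to the right. Bystander: leave where it is. Origin at its underside centre.
Not all that is in view belongs to the job. What is shaped like the finned_module but orange or purple is not meant.

How it is judged:
On the way, in this order (a step that is already met when the one before it is completed fails the run):
1. the finned module is fully home in its bay (x of finned_module in the frame of dock between 0.064 and 0.075 m and z of finned_module in the frame of dock below 0.013 m), for 0.2 s.
2. its bay's bolt is fully thrown into its keeper (((y of finned_module in the frame of dock above 0 m and value of joint bolt_left above 0.094 m) or (y of finned_module in the frame of dock below 0 m and value of joint bolt_right above 0.094 m))), for 0.2 s.
At the end, for the whole second after the job is handed in: The finned module rests in its bay within 6 mm of fully home; its bay's bolt is within 6 mm of fully thrown (joint above 0.094); the other bolt is still drawn back clear of its bay (joint below 0.020); the plain module has moved less than 12 mm and every bystander less than 30 mm (all of step 1 and ((y of finned_module in the frame of dock above 0 m and (value of joint bolt_left above 0.094 m and value of joint bolt_right below 0.02 m)) or (y of finned_module in the frame of dock below 0 m and (value of joint bolt_right above 0.094 m and value of joint bolt_left below 0.02 m))) and linear speed of finned_module below 0.02 m/s and distance of plain_module from where it was at the start of the episode below 0.012 m and distance of each of speaker, screw_jar, multimeter, power_screwdriver, circuit_board, wrench from where it was at the start of the episode below 0.03 m); the robot touches nothing.
It fails at once if the plain module is moved by more than 12 mm (distance of plain_module from where it was at the start of the episode above 0.012 m).
It fails at once if the plain module's bolt is moved into its bay (joint above 0.020) ((y of finned_module in the frame of dock above 0 m and value of joint bolt_right above 0.02 m) or (y of finned_module in the frame of dock below 0 m and value of joint bolt_left above 0.02 m)).
It fails at once if a bystander is moved by more than 30 mm (distance of any of speaker, screw_jar, multimeter, power_screwdriver, circuit_board, wrench from where it was at the start of the episode above 0.03 m).
It also fails if it takes over 48 s, if anything falls off the work surface, if the arm or the gripper's body presses on something with over 40 N, if the wrist force passes 120 N, or if a joint passes its speed limit or range.

## Working session

There is one attempt and no reset: what is moved stays moved. The work goes in short steps, Python scripts to look and compute and a tool call to move; the robot and the scene stay as the last step left them, time stands still between calls to the robot, and variables do not carry over. Pictures are saved under pics/ and viewed, at most 10 in all, crops included, and the job is handed in when it is done.

Besides the shell and the picture viewer there is one more tool, called after ">>>" by a JSON object that holds its "api" and its "payload". drive_tool: Moves the arm, as the interface text tells. Its arguments: {"type":"object","properties":{"rows":{"type":"array","items":{"type":"object","properties":{"dx":{"type":"number"},"dy":{"type":"number"},"dz":{"type":"number"},"wx":{"type":"number"},"wy":{"type":"number"},"wz":{"type":"number"},"hand":{"type":"number"}}}}},"required":["rows"]}

```bash
mkdir -p pics; cat > h.py <<'E'
import numpy as np, cv2
from scipy.spatial.transform import Rotation as R
from workcell import bot
def cam(n,obs=None):
    c=bot.get_calibration(n); f=192/np.tan(np.radians(c["vfov"])/2)
    if "mount" in c:
        o=obs or bot.get_obs(); T=np.eye(4); T[:3,:3]=R.from_quat(o["tool_rot"]).as_matrix(); T[:3,3]=o["eef_pos"]
        T=T@np.array(c["mount"]); Ro,org=T[:3,:3],T[:3,3]
    else: Ro,org=np.array(c["rotation"]),np.array(c["origin"])
    return f,c["cx"],c["cy"],c["k1"],Ro,org
def ray(C,u,v):
    f,cx,cy,k,Ro,o=C; d=np.array([(u-cx)/f,(v-cy)/f]); s=d.copy()
    for _ in range(20): s=d/(1+k*(s@s))
    r=Ro@np.array([s[0],-s[1],-1]); return o,r/np.linalg.norm(r)
def atz(C,u,v,z):
    o,r=ray(C,u,v); return o+r*(z-o[2])/r[2]
def tri(rs):
    A=sum(np.eye(3)-np.outer(r,r) for o,r in rs); b=sum((np.eye(3)-np.outer(r,r))@o for o,r in rs)
    p=np.linalg.solve(A,b); return p,[np.linalg.norm(np.cross(p-o,r)) for o,r in rs]
def proj(C,p):
    f,cx,cy,k,Ro,o=C; q=Ro.T@(np.array(p)-o); s=np.array([q[0],-q[1]])/-q[2]; s=s*(1+k*(s@s)); return s*f+[cx,cy]
E
python3 - <<'E'
from h import *
for n in ["scene","side","wrist"]:
    im=bot.camera(n); cv2.imwrite(f"pics/{n}0.png",im[...,::-1]); C=cam(n); print(n,C[5].round(3),C[0].round(0),(-C[4][:,2]).round(2))
    for t in ["finned_module","plain_module","bolt_left_grip","bolt_right_grip","left_keeper","right_keeper","speaker","screw_jar","dock"]:
        r=bot.look_for(n,t); print(t,[(np.round(x["extent"]).astype(int).tolist(),round(x["score"],2)) for x in r[:3]])
a=[cv2.imread(f"pics/{n}0.png") for n in ["scene","side"]]
cv2.imwrite("pics/both.png",cv2.resize(np.vstack(a),(400,600)))
o=bot.get_obs();print(o)
E
```

```text
Traceback (most recent call last):
IndexError: too many indices for array: array is 1-dimensional, but 2 were indexed
```

View pics/scene0.png

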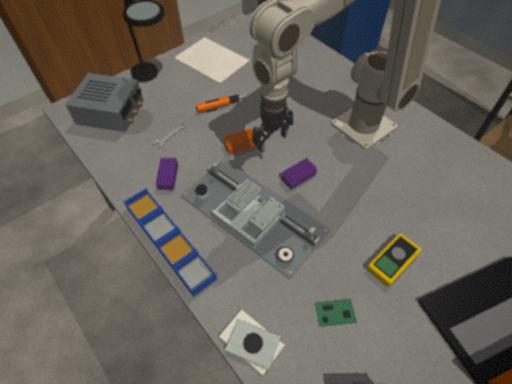

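The scene view shows the dock at about (258,215), with modules at (235,195) and (265,218). Two purple look-alikes are at (167,173) and (298,173), and an orange one at (240,141). The rotation is given as a quaternion, so I'll fix that in the helper.

```bash
sed -i 's/else: Ro,org=np.array(c\["rotation"\]),/else: Ro,org=R.from_quat(c["rotation"]).as_matrix() if np.size(c["rotation"])==4 else R.from_rotvec(c["rotation"]).as_matrix(),/' h.py
python3 - <<'E'
from h import *
print(bot.get_calibration("scene"))
for n in ["scene","side","wrist"]:
    im=bot.camera(n); cv2.imwrite(f"pics/{n}0.png",im[...,::-1]); C=cam(n); print(n,C[5].round(3),C[0].round(0),(-C[4][:,2]).round(2))
    for t in ["finned_module","plain_module","bolt_left_grip","bolt_right_grip","left_keeper","speaker","screw_jar","dock"]:
        r=bot.look_for(n,t); print(t,[(np.round(x["extent"]).astype(int).tolist(),round(x["score"],2)) for x in r[:3]])
o=bot.get_obs();print(o)
E
```

```text
{'vfov': 51.85232339045391, 'cx': 256.8039445049628, 'cy': 186.69643699580593, 'k1': 0.03855526795540805, 'origin': array([1.06575352, 0.62699055, 1.16759521]), 'rotation': array([0.10024666, 0.29326518, 0.89454114, 0.32209051])}
scene [1.066 0.627 1.168] 395.0 [-0.37 -0.46 -0.81]
finned_module [([167, 173, 19, 31], 0.9), ([244, 197, 35, 39], 0.66), ([240, 141, 31, 24], 0.66)]
plain_module [([267, 216, 29, 35], 0.68)]
bolt_left_grip [([300, 229, 29, 15], 0.51)]
bolt_right_grip [([225, 172, 24, 22], 0.52)]
left_keeper [([256, 217, 147, 116], 0.76)]
speaker [([284, 255, 17, 16], 0.63)]
screw_jar [([202, 192, 15, 16], 0.48)]
dock [([254, 216, 143, 119], 0.88)]
side [-0.189 -1.132  0.83 ] 421.0 [ 0.48  0.73 -0.48]
finned_module [([213, 213, 41, 22], 0.95), ([267, 243, 37, 27], 0.83), ([264, 201, 126, 69], 0.73)]
plain_module [([252, 189, 28, 22], 0.84), ([298, 293, 73, 24], 0.54)]
bolt_left_grip [([266, 200, 130, 68], 0.72), ([222, 177, 19, 18], 0.6)]
bolt_right_grip [([286, 212, 27, 13], 0.7)]
left_keeper [([265, 200, 129, 69], 0.77)]
speaker [([241, 173, 12, 10], 0.6)]
screw_jar [([308
[... 502 characters left out ...]
array([3.68997826e-05, 2.40572705e-01, 5.00652295e-03, 1.33521422e+00,
       1.86574791e-05, 1.57080145e+00]), 'joint_vel': array([ 1.07618732e-03, -1.03785536e-03,  3.02389163e-03,  1.93028072e-04,
       -7.83316532e-05, -8.78940885e-04]), 'tau': array([-6.98177937e-04, -3.72206926e+01,  2.52684939e+01,  1.39965559e-03,
       -3.35649997e-05, -1.26298119e-05]), 'eef_pos': array([4.99997474e-01, 2.44836268e-05, 2.11422606e-01]), 'tool_rot': array([ 7.07095547e-01,  7.07118015e-01,  1.22279511e-05, -9.65115519e-07]), 'ft_force': array([ 0.69881876, -0.13681689, -0.10725874]), 'ft_torque': array([ 0.00170538, -0.01963391, -0.02977704]), 'grasp_force': 0.0, 'grip_width': 0.08518827310451044}
```

View pics/side0.png

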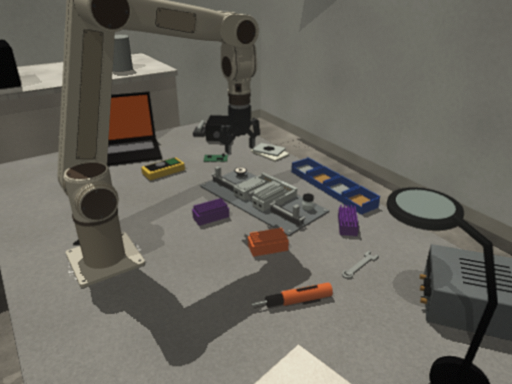

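View pics/wrist0.png

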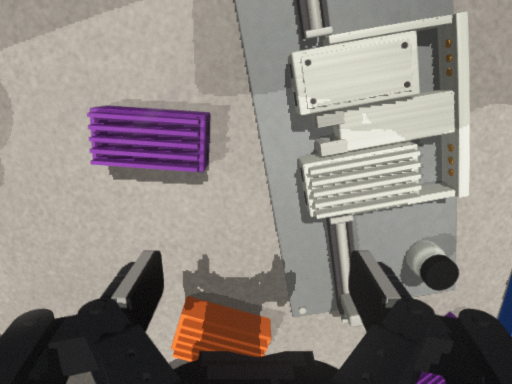

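The finned module in the dock is the one at wrist (360,179), which sits in the right bay (the screw jar's side). The purple block at (148,138) and the orange one at (220,329) are look-alikes off the dock. I'll confirm this in an enlarged crop and read feature pixels from it.

```bash
python3 - <<'E'
import cv2
a=cv2.imread("pics/wrist0.png")[0:330,230:480]
cv2.imwrite("pics/crop0.png",cv2.resize(a,None,fx=1.8,fy=1.8,interpolation=cv2.INTER_CUBIC))
E
```

```text
(no output)
```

View pics/crop0.png

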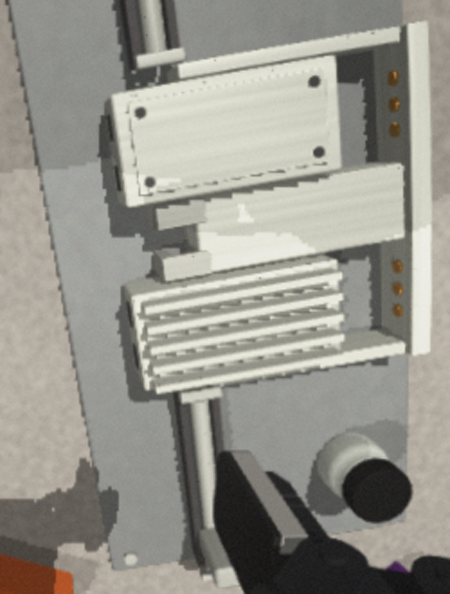

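The crop confirms it. The module with five lengthwise fins, at crop (240,325), is in the right bay beside the jar. The flat-lidded module at (230,130) is in the left bay. The keepers are at crop (181,217) and (184,265), and the plate's front edge runs from (8,0) to (108,560).

```bash
python3 - <<'E'
from h import *
C=cam("wrist"); P=lambda u,v,z:atz(C,u/1.8+230,v/1.8,z)
kl,kr=P(181,217,.039),P(184,265,.039); print("keepers",kl,kr,(kl+kr)/2)
e0,e1=P(10,12,.008),P(106,540,.008); d=e0-e1; yaw=np.arctan2(-d[0],d[1]); print("edge",e0,e1,"yaw",np.degrees(yaw))
X=np.array([np.cos(yaw),np.sin(yaw)]);Y=np.array([-X[1],X[0]])
print("corner FR",P(113,570,.008),"-> origin",P(113,570,.008)[:2]+.075*X+.245*Y, "edge->x0 at keeper y", e0[:2]@X+.075)
for n in "scene","side":
  print(n)
  Cn=cam(n)
  for nm in ["finned_module","bolt_right_grip","screw_jar"]: pass
O=(kl+kr)[:2]/2
# module near top face corners body z=.048
for nm,u,v,z in [("fin nearL body",124,288,.048),("fin nearR body",148,392,.048),("plain nearL",110,97,.05),("plain nearR",125,205,.05),("orange corner",72,575,.04),("backstop front L",408,25,.05)]:
  p=P(u,v,z); print(nm,p.round(4),"dock",((p[:2]-O)@X).round(4),((p[:2]-O)@Y).round(4))
for a in (0.,.1):
  g=O+X*0-Y*(.221-a); print("grip",a,g)
  for n in("scene","side","wrist"): print(n,proj(cam(n),[*g,.062]).round(0))
# triangulation check
print("tri jar side/scene/wrist")
print(tri([ray(cam("scene"),202,192),ray(cam("side"),308,202),ray(C,434,265)]))
print("finned",tri([ray(cam("scene"),244,197),ray(cam("side"),267,201),ray(C,360,179)]))
print("grip",tri([ray(cam("scene"),212,170),ray(cam("side"),299,207)]))
print("orange",[(atz(C,u,v,.03)).round(3) for u,v in((271,330),(265,360),(175,350),(190,297))])
print("purple",[(atz(C,u,v,.04)).round(3) for u,v in((209,115),(205,170),(90,106))])
E
```

```text
keepers [0.57566085 0.04620719 0.039     ] [0.57923538 0.018766   0.039     ] [0.57744811 0.03248659 0.039     ]
edge [0.47873764 0.15825947 0.008     ] [ 0.54402125 -0.19259971  0.008     ] yaw 10.540364704983926
corner FR [ 0.55035424 -0.21997109  0.008     ] -> origin [0.57927131 0.03461447] edge->x0 at keeper y 0.5746096692285685
scene
side
fin nearL body [0.5436 0.007  0.048 ] dock -0.0379 -0.0188
fin nearR body [ 0.5608 -0.0569  0.048 ] dock -0.0327 -0.0848
plain nearL [0.5323 0.1087 0.05  ] dock -0.0304 0.0832
plain nearR [0.5421 0.0535 0.05  ] dock -0.0309 0.0272
orange corner [ 0.5175 -0.198   0.04  ] dock -0.1011 -0.2156
backstop front L [0.6863 0.1475 0.05  ] dock 0.128 0.0932
grip 0.0 [ 0.61787524 -0.18478431]
scene [213. 164.]
side [299. 210.]
wrist [356. 322.]
grip 0.1 [ 0.59958242 -0.08647169]
scene [233. 177.]
side [277. 199.]
wrist [349. 248.]
tri jar side/scene/wrist
(array([ 0.71331855, -0.12439764,  0.03431324]), [np.float64(0.0013064397095854288), np.float64(0.0020190212625042065), np.float64(0.00278689383646443)])
finned (array([ 0.60901992, -0.01822466,  0.02297406]), [np.float64(0.0017900132281871992), np.float64(0.006977593562807616), np.float64(0.007915288254694381)])
grip (array([ 0.63601599, -0.1653708 ,  0.05760935]), [np.float64(0.00031698596105584617), np.float64(0.00031698596105565074)])
orange [array([ 0.52 , -0.223,  0.03 ]), array([ 0.512, -0.275,  0.03 ]), array([ 0.39 , -0.258,  0.03 ]), array([ 0.417, -0.172,  0.03 ])]
purple [array([0.452, 0.052, 0.04 ]), array([ 0.446, -0.006,  0.04 ]), array([0.331, 0.062, 0.04 ])]
```

>>> {"api": "drive_tool", "payload": {"rows": [{"dx": -0.3, "dy": 0.15, "dz": 0.5, "wz": -1.0, "hand": 0}, {"dx": -0.66, "dy": 0.3, "dz": 1.2, "wz": -2.1, "hand": 0}, {"dx": -0.66, "dy": 0.3, "dz": 1.2, "wz": -2.1, "hand": 0}, {"dx": -0.66, "dy": 0.3, "dz": 1.2, "wz": -2.1, "hand": 0}, {"dx": -0.66, "dy": 0.3, "dz": 1.2, "wz": -2.1, "hand": 0}, {"dx": -0.66, "dy": 0.3, "dz": 1.2, "wz": -2.1, "hand": 0}]}}

```text
invalid input at $.rows[0]: expected keys dx, dy, dz, wx, wy, wz, hand
```

```bash
python3 - <<'E'
from h import *
o=bot.get_obs(); im=bot.camera("wrist"); cv2.imwrite("pics/w1.png",cv2.resize(im[...,::-1],(768,576),interpolation=cv2.INTER_CUBIC))
print(o["eef_pos"],o["tool_rot"],o["grip_width"],o["clock"])
E
```

```text
[4.99997474e-01 2.44836268e-05 2.11422606e-01] [ 7.07095547e-01  7.07118015e-01  1.22279511e-05 -9.65115519e-07] 0.08518827310451044 1.4
```

View pics/w1.png

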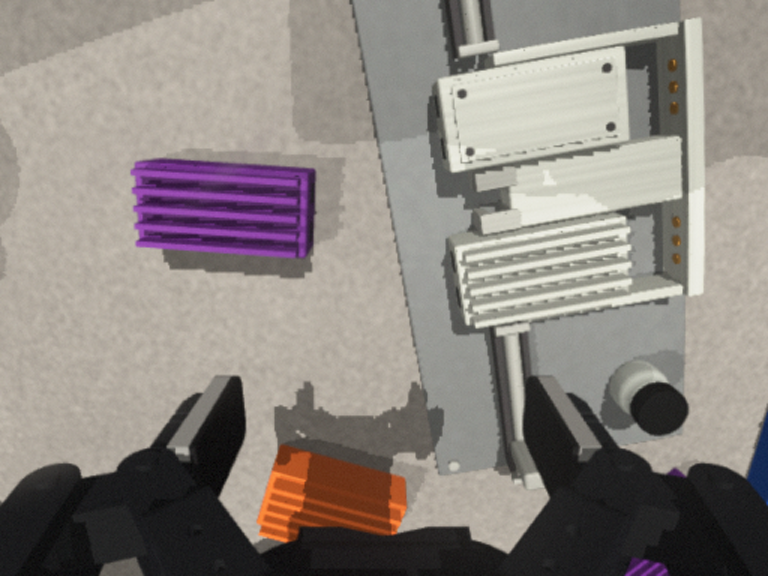

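All keys are required, so the arm hasn't moved and the view is unchanged.

>>> {"api": "drive_tool", "payload": {"rows": [{"dx": -0.3, "dy": 0.15, "dz": 0.5, "wx": 0, "wy": 0, "wz": -1.0, "hand": 0}, {"dx": -0.66, "dy": 0.3, "dz": 1.2, "wx": 0, "wy": 0, "wz": -2.1, "hand": 0}, {"dx": -0.66, "dy": 0.3, "dz": 1.2, "wx": 0, "wy": 0, "wz": -2.1, "hand": 0}, {"dx": -0.66, "dy": 0.3, "dz": 1.2, "wx": 0, "wy": 0, "wz": -2.1, "hand": 0}, {"dx": -0.66, "dy": 0.3, "dz": 1.2, "wx": 0, "wy": 0, "wz": -2.1, "hand": 0}, {"dx": -0.66, "dy": 0.3, "dz": 1.2, "wx": 0, "wy": 0, "wz": -2.1, "hand": 0}]}}

```text
clock: 2.05
eef_pos: [0.5159, -0.0325, 0.1531]
tool_rot: [0.639, 0.769, 0.001, 0.001]
ft_force: [-1.3, 0.1, 0.7]
grip_width: 0.0001
grasp_force: 0.0
```

```bash
python3 - <<'E'
from h import *
o=bot.get_obs(); im=bot.camera("wrist"); cv2.imwrite("pics/w2.png",cv2.resize(im[...,::-1],(768,576),interpolation=cv2.INTER_CUBIC))
print(o["eef_pos"],o["tool_rot"],o["grip_width"],o["clock"])
E
```

```text
[ 0.51594093 -0.03252241  0.15305651] [0.63934965 0.76891477 0.00091354 0.00112674] 0.00011089571682119528 2.05
```

View pics/w2.png

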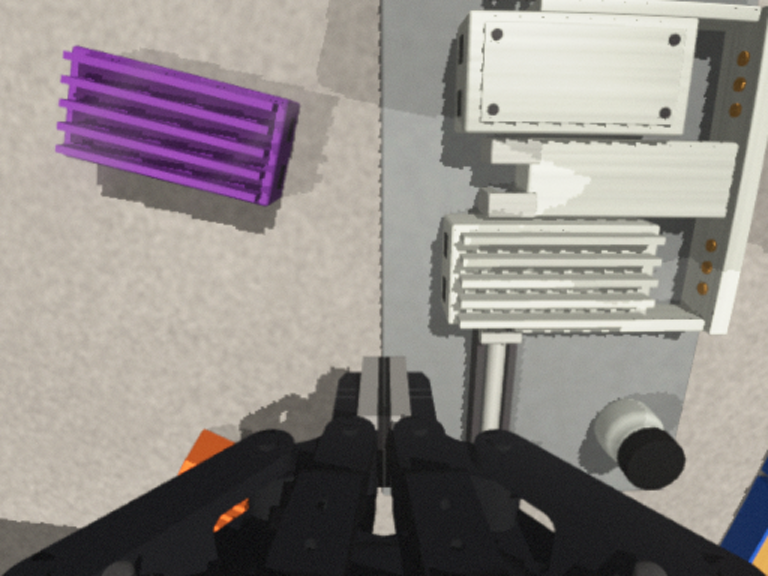

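Closed fingers show at (383,385). The finned module's near face is at column 447, rows 217–325. The keepers are at (511,152) and (508,203). The dock's front edge is vertical in the image, so the yaw matches. Next I'll triangulate these between the two wrist positions.

```bash
python3 - <<'E'
from h import *
o0=dict(eef_pos=[.5,0,.2114],tool_rot=[.7071,.7071,0,0])
A=cam("wrist",o0);B=cam("wrist")
print("tool yaw", np.degrees(np.arctan2(*R.from_quat(bot.get_obs()["tool_rot"]).as_matrix()[[1,0],1])))
pts={}
for nm,a,b in [("kl",(181,215),(511,152)),("kr",(184,265),(508,203)),("finL",(124,288),(445,217)),("finR",(148,392),(446,322)),("plainL",(110,97),(470,13)),("plainR",(125,205),(466,130)),("hole",(398,310),(703,288)),("jarcap",(377,490),(652,457))]:
  p,e=tri([ray(A,a[0]/1.8+230,a[1]/1.8),ray(B,b[0]/1.5,b[1]/1.5)]); pts[nm]=p; print(nm,p.round(4),np.round(e,4))
e0,e1=atz(B,382/1.5,50/1.5,.008),atz(B,381/1.5,340/1.5,.008);d=e0-e1;print("edge",e0,e1,np.degrees(np.arctan2(-d[0],d[1])))
yaw=np.radians(10.5);X=np.array([np.cos(yaw),np.sin(yaw)]);Y=np.array([-X[1],X[0]])
k1,k2=atz(B,511/1.5,152/1.5,.039),atz(B,508/1.5,203/1.5,.039);print("keep B",k1,k2)
O=(k1+k2)[:2]/2; print("O",O,"edge x",(e1[:2]-O)@X)
for u,v in((445,217),(446,322)):
  p=atz(B,u/1.5,v/1.5,.048);print("fin near",p,(p[:2]-O)@X,(p[:2]-O)@Y)
t=bot.get_obs()["eef_pos"];print("tcp dock",(t[:2]-O)@X,(t[:2]-O)@Y)
E
```

```text
tool yaw 10.519301868508165
kl [0.5775 0.0466 0.025 ] [0.0014 0.0014]
kr [0.5794 0.0186 0.0359] [0.0006 0.0006]
finL [0.5459 0.0034 0.0305] [0.0002 0.0002]
finR [ 0.5608 -0.0592  0.0394] [0.0019 0.0019]
plainL [0.5329 0.109  0.0472] [0.0002 0.0002]
plainR [0.543  0.0534 0.0488] [0.0007 0.0007]
hole [ 0.7177 -0.0095  0.0309] [0.0001 0.0001]
jarcap [ 0.7121 -0.1223  0.0543] [0.0005 0.0005]
edge [0.49203649 0.08924055 0.008     ] [ 0.52477573 -0.09098146  0.008     ] 10.296108990478439
keep B [0.57245197 0.04685971 0.039     ] [0.57795858 0.01917055 0.039     ]
O [0.57520528 0.03301513] edge x -0.07218168022904019
fin near [0.54293167 0.00593669 0.048     ] -0.036667834186303774 -0.020743611634091445
fin near [ 0.55732082 -0.0549468   0.048     ] -0.03361476606706193 -0.08322981127860096
tcp dock -0.07027676378066161 -0.05362883599062609
```

>>> {"api": "drive_tool", "payload": {"rows": [{"dx": 0, "dy": -0.2, "dz": 0.8, "wx": 0, "wy": 0, "wz": 0, "hand": 0}, {"dx": 0, "dy": -0.2, "dz": 1.6, "wx": 0, "wy": 0, "wz": 0, "hand": 0}, {"dx": 0, "dy": -0.2, "dz": 2.3, "wx": 0, "wy": 0, "wz": 0, "hand": 0}, {"dx": 0, "dy": -0.2, "dz": 2.3, "wx": 0, "wy": 0, "wz": 0, "hand": 0}, {"dx": 0, "dy": -0.2, "dz": 2.3, "wx": 0, "wy": 0, "wz": 0, "hand": 0}]}}

```text
clock: 2.6
eef_pos: [0.5055, -0.0346, 0.0372]
tool_rot: [0.639, 0.769, 0.0, -0.0]
ft_force: [0.3, 0.4, 0.6]
grip_width: -0.0002
grasp_force: 0.0
```

>>> {"api": "drive_tool", "payload": {"rows": [{"dx": 0, "dy": 0.1, "dz": 0, "wx": 0, "wy": 0, "wz": 0, "hand": 0}, {"dx": 0, "dy": 0.2, "dz": 0, "wx": 0, "wy": 0, "wz": 0, "hand": 0}, {"dx": 0, "dy": 0.3, "dz": 0, "wx": 0, "wy": 0, "wz": 0, "hand": 0}, {"dx": 0, "dy": 0.4, "dz": 0, "wx": 0, "wy": 0, "wz": 0, "hand": 0}, {"dx": 0, "dy": 0.5, "dz": 0, "wx": 0, "wy": 0, "wz": 0, "hand": 0}, {"dx": 0, "dy": 0.6, "dz": 0, "wx": 0, "wy": 0, "wz": 0, "hand": 0}, {"dx": 0, "dy": 0.7, "dz": 0, "wx": 0, "wy": 0, "wz": 0, "hand": 0}, {"dx": 0, "dy": 0.8, "dz": 0, "wx": 0, "wy": 0, "wz": 0, "hand": 0}, {"dx": 0, "dy": 0.9, "dz": 0, "wx": 0, "wy": 0, "wz": 0, "hand": 0}, {"dx": 0, "dy": 0.9, "dz": 0, "wx": 0, "wy": 0, "wz": 0, "hand": 0}]}}

```text
clock: 3.6
eef_pos: [0.5502, -0.0265, 0.0364]
tool_rot: [0.639, 0.769, 0.0, 0.0]
ft_force: [-0.1, 0.2, -0.3]
grip_width: -0.0001
grasp_force: 0.0
```

```bash
python3 - <<'E'
from h import *
o=bot.get_obs(); im=bot.camera("wrist"); cv2.imwrite("pics/w3.png",cv2.resize(im[...,::-1],(768,576),interpolation=cv2.INTER_CUBIC))
t=o["eef_pos"]; yaw=np.radians(10.5);X=np.array([np.cos(yaw),np.sin(yaw)]);Y=np.array([-X[1],X[0]]);d=t[:2]-[.577,.033]
print(t,o["ft_force"],"dock",d@X,d@Y)
E
```

```text
[ 0.55022763 -0.02649077  0.03637093] [-0.0920846   0.18892095 -0.33814892] dock -0.037165399281257915 -0.05361571009387449
```

View pics/w3.png

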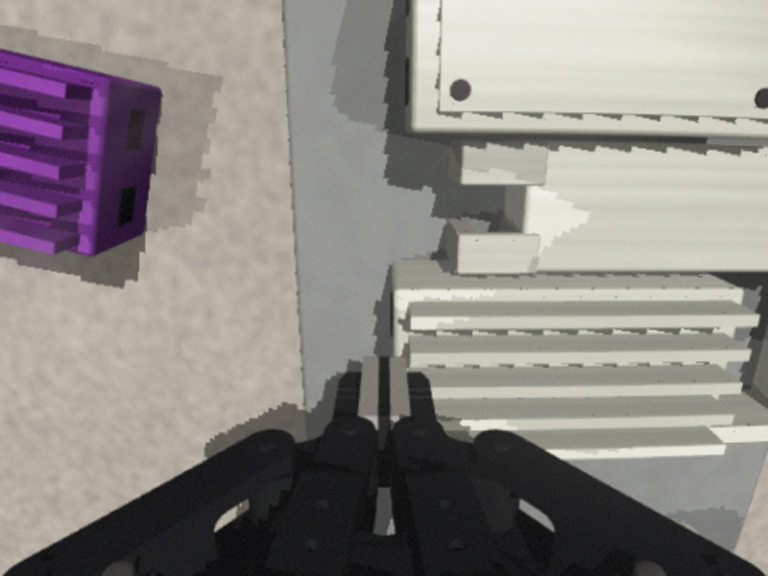

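The finger is now right at the module's near face, around column 400. It needs roughly 35 mm more, so I'll push in stages and watch the force.

>>> {"api": "drive_tool", "payload": {"rows": [{"dx": 0, "dy": 0.08, "dz": 0, "wx": 0, "wy": 0, "wz": 0, "hand": 0}, {"dx": 0, "dy": 0.16, "dz": 0, "wx": 0, "wy": 0, "wz": 0, "hand": 0}, {"dx": 0, "dy": 0.24, "dz": 0, "wx": 0, "wy": 0, "wz": 0, "hand": 0}, {"dx": 0, "dy": 0.32, "dz": 0, "wx": 0, "wy": 0, "wz": 0, "hand": 0}, {"dx": 0, "dy": 0.4, "dz": 0, "wx": 0, "wy": 0, "wz": 0, "hand": 0}, {"dx": 0, "dy": 0.48, "dz": 0, "wx": 0, "wy": 0, "wz": 0, "hand": 0}, {"dx": 0, "dy": 0.54, "dz": 0, "wx": 0, "wy": 0, "wz": 0, "hand": 0}]}}

```text
clock: 4.35
eef_pos: [0.5765, -0.0216, 0.0362]
tool_rot: [0.639, 0.769, 0.0, 0.0]
ft_force: [-1.8, -0.7, -2.0]
grip_width: 0.0001
grasp_force: 0.9
```

>>> {"api": "drive_tool", "payload": {"rows": [{"dx": 0, "dy": 0.03, "dz": 0, "wx": 0, "wy": 0, "wz": 0, "hand": 0}, {"dx": 0, "dy": 0.06, "dz": 0, "wx": 0, "wy": 0, "wz": 0, "hand": 0}]}}

```text
clock: 4.55
eef_pos: [0.579, -0.0211, 0.0362]
tool_rot: [0.639, 0.769, -0.0, -0.0]
ft_force: [-2.2, 0.4, -1.0]
grip_width: 0.0001
grasp_force: 1.0
```

```bash
python3 - <<'E'
from h import *
o=bot.get_obs(); im=bot.camera("wrist"); cv2.imwrite("pics/w4.png",cv2.resize(im[...,::-1],(768,576),interpolation=cv2.INTER_CUBIC))
t=o["eef_pos"]; yaw=np.radians(10.5);X=np.array([np.cos(yaw),np.sin(yaw)]);Y=np.array([-X[1],X[0]]);d=t[:2]-[.577,.033]
print(t,o["ft_force"],"dock",d@X,d@Y)
E
```

```text
[ 0.57899176 -0.02111198  0.03624729] [-2.16384991  0.41277368 -0.97082371] dock -0.007902717912171306 -0.05356884272063241
```

View pics/w4.png

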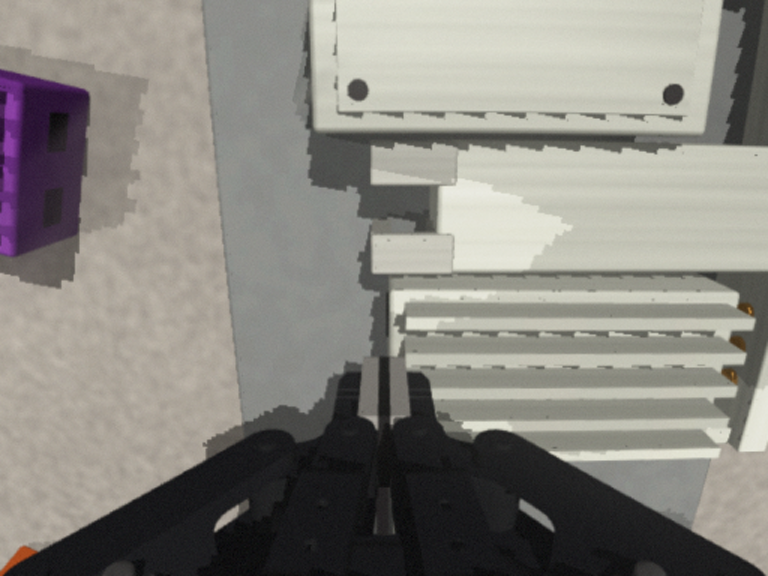

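The module is moving with about 2 N, and its far end is nearly at the stop. I'll continue in small steps until the force rises.

>>> {"api": "drive_tool", "payload": {"rows": [{"dx": 0, "dy": 0.03, "dz": 0, "wx": 0, "wy": 0, "wz": 0, "hand": 0}, {"dx": 0, "dy": 0.06, "dz": 0, "wx": 0, "wy": 0, "wz": 0, "hand": 0}, {"dx": 0, "dy": 0.08, "dz": 0, "wx": 0, "wy": 0, "wz": 0, "hand": 0}]}}

```text
clock: 4.9
eef_pos: [0.583, -0.0204, 0.0364]
tool_rot: [0.639, 0.769, 0.0, 0.0]
ft_force: [-1.8, -0.2, -0.9]
grip_width: 0.0001
grasp_force: 0.9
```

>>> {"api": "drive_tool", "payload": {"rows": [{"dx": 0, "dy": 0.03, "dz": 0, "wx": 0, "wy": 0, "wz": 0, "hand": 0}, {"dx": 0, "dy": 0.06, "dz": 0, "wx": 0, "wy": 0, "wz": 0, "hand": 0}]}}

```text
clock: 5.1
eef_pos: [0.5859, -0.0199, 0.0364]
tool_rot: [0.639, 0.769, -0.0, -0.0]
ft_force: [-1.6, -0.6, -1.1]
grip_width: 0.0001
grasp_force: 0.9
```

>>> {"api": "drive_tool", "payload": {"rows": [{"dx": 0, "dy": 0.03, "dz": 0, "wx": 0, "wy": 0, "wz": 0, "hand": 0}, {"dx": 0, "dy": 0.05, "dz": 0, "wx": 0, "wy": 0, "wz": 0, "hand": 0}]}}

```text
clock: 5.3
eef_pos: [0.5885, -0.0194, 0.0364]
tool_rot: [0.639, 0.769, 0.0, 0.0]
ft_force: [-2.2, -0.5, -1.6]
grip_width: 0.0002
grasp_force: 0.9
```

>>> {"api": "drive_tool", "payload": {"rows": [{"dx": 0, "dy": 0.03, "dz": 0, "wx": 0, "wy": 0, "wz": 0, "hand": 0}, {"dx": 0, "dy": 0.05, "dz": 0, "wx": 0, "wy": 0, "wz": 0, "hand": 0}]}}

```text
clock: 5.5
eef_pos: [0.5909, -0.0189, 0.0364]
tool_rot: [0.639, 0.769, 0.0, 0.0]
ft_force: [-1.8, -0.4, -0.6]
grip_width: -0.0001
grasp_force: 0.9
```

>>> {"api": "drive_tool", "payload": {"rows": [{"dx": 0, "dy": 0.03, "dz": 0, "wx": 0, "wy": 0, "wz": 0, "hand": 0}, {"dx": 0, "dy": 0.04, "dz": 0, "wx": 0, "wy": 0, "wz": 0, "hand": 0}]}}

```text
clock: 5.7
eef_pos: [0.5929, -0.0186, 0.0364]
tool_rot: [0.639, 0.769, 0.0, 0.0]
ft_force: [-1.8, -0.2, -0.6]
grip_width: -0.0001
grasp_force: 0.9
```

```bash
python3 - <<'E'
from h import *
o=bot.get_obs(); im=bot.camera("wrist"); cv2.imwrite("pics/w5.png",cv2.resize(im[...,::-1],(768,576),interpolation=cv2.INTER_CUBIC))
t=o["eef_pos"]; yaw=np.radians(10.5);X=np.array([np.cos(yaw),np.sin(yaw)]);Y=np.array([-X[1],X[0]]);d=t[:2]-[.577,.033]
print(t,o["ft_force"],"dock",d@X,d@Y)
E
```

```text
[ 0.5928793  -0.01856663  0.03641714] [-1.82386    -0.24742504 -0.63560356] dock 0.006216123469252222 -0.053596911721081414
```

View pics/w5.png

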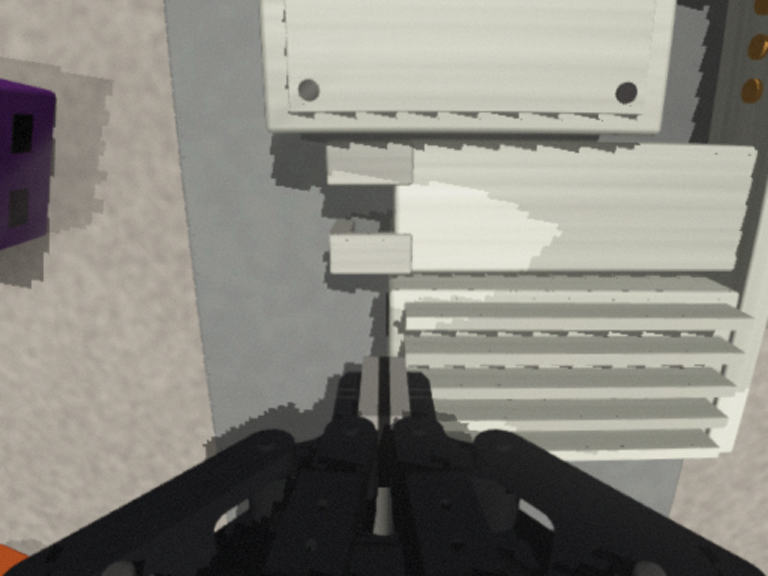

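The module's near face (column ~391) is about 20 px, or 7 mm, past the keeper centre (371), so roughly 3–4 mm remain.

>>> {"api": "drive_tool", "payload": {"rows": [{"dx": 0, "dy": 0.02, "dz": 0, "wx": 0, "wy": 0, "wz": 0, "hand": 0}, {"dx": 0, "dy": 0.04, "dz": 0, "wx": 0, "wy": 0, "wz": 0, "hand": 0}]}}

```text
clock: 5.95
eef_pos: [0.5946, -0.0183, 0.0364]
tool_rot: [0.639, 0.769, -0.0, -0.0]
ft_force: [-1.5, 0.6, -1.1]
grip_width: 0.0002
grasp_force: 0.9
```

>>> {"api": "drive_tool", "payload": {"rows": [{"dx": 0, "dy": 0.02, "dz": 0, "wx": 0, "wy": 0, "wz": 0, "hand": 0}, {"dx": 0, "dy": 0.03, "dz": 0, "wx": 0, "wy": 0, "wz": 0, "hand": 0}]}}

```text
clock: 6.15
eef_pos: [0.5962, -0.0179, 0.0364]
tool_rot: [0.639, 0.769, 0.0, 0.0]
ft_force: [-1.8, 0.2, -1.5]
grip_width: 0.0001
grasp_force: 0.9
```

>>> {"api": "drive_tool", "payload": {"rows": [{"dx": 0, "dy": 0.02, "dz": 0, "wx": 0, "wy": 0, "wz": 0, "hand": 0}, {"dx": 0, "dy": 0.03, "dz": 0, "wx": 0, "wy": 0, "wz": 0, "hand": 0}]}}

```text
clock: 6.35
eef_pos: [0.5967, -0.0179, 0.0363]
tool_rot: [0.639, 0.769, -0.001, -0.001]
ft_force: [-5.5, -0.9, 2.1]
grip_width: 0.0001
grasp_force: 2.6
```

>>> {"api": "drive_tool", "payload": {"rows": [{"dx": 0, "dy": 0.02, "dz": 0, "wx": 0, "wy": 0, "wz": 0, "hand": 0}, {"dx": 0, "dy": 0.03, "dz": 0, "wx": 0, "wy": 0, "wz": 0, "hand": 0}]}}

```text
clock: 6.55
eef_pos: [0.5968, -0.0179, 0.0362]
tool_rot: [0.64, 0.769, -0.002, -0.001]
ft_force: [-8.2, -2.1, 4.1]
grip_width: -0.0002
grasp_force: 4.3
```

The push has stalled against the back stop: force rose from 2 to 8 N at x≈0.597, and the face estimate is dock x ≈ 10–12 mm. I'll retreat straight back, rise, and move to look at the right bolt's paddle.

>>> {"api": "drive_tool", "payload": {"rows": [{"dx": 0, "dy": -0.3, "dz": 0, "wx": 0, "wy": 0, "wz": 0, "hand": 0}, {"dx": 0, "dy": -0.7, "dz": 0, "wx": 0, "wy": 0, "wz": 0, "hand": 0}, {"dx": 0, "dy": -1.1, "dz": 0, "wx": 0, "wy": 0, "wz": 0, "hand": 0}, {"dx": 0, "dy": -1.1, "dz": -0.8, "wx": 0, "wy": 0, "wz": 0, "hand": 0}, {"dx": 0, "dy": -1.1, "dz": -1.6, "wx": 0, "wy": 0, "wz": 0, "hand": 0}, {"dx": -0.6, "dy": -1.3, "dz": -2.3, "wx": 0, "wy": 0, "wz": 0, "hand": 0}, {"dx": -1.4, "dy": -1.4, "dz": -2.3, "wx": 0, "wy": 0, "wz": 0, "hand": 0}, {"dx": -2.3, "dy": -1.4, "dz": -2.3, "wx": 0, "wy": 0, "wz": 0, "hand": 0}, {"dx": -2.3, "dy": -1.4, "dz": -2.3, "wx": 0, "wy": 0, "wz": 0, "hand": 0}, {"dx": -2.3, "dy": -1.4, "dz": -2.3, "wx": 0, "wy": 0, "wz": 0, "hand": 0}]}}

```text
clock: 7.55
eef_pos: [0.5522, -0.1443, 0.1519]
tool_rot: [0.64, 0.768, 0.001, 0.001]
ft_force: [0.9, 0.3, -0.4]
grip_width: 0.0001
grasp_force: 0.0
```

```bash
python3 - <<'E'
from h import *
o=bot.get_obs(); im=bot.camera("wrist"); cv2.imwrite("pics/w6.png",cv2.resize(im[...,::-1],(768,576),interpolation=cv2.INTER_CUBIC))
t=o["eef_pos"]; yaw=np.radians(10.5);X=np.array([np.cos(yaw),np.sin(yaw)]);Y=np.array([-X[1],X[0]]);O=np.array([.577,.033]);d=t[:2]-O
print(t,o["tool_rot"],"dock",d@X,d@Y)
C=cam("wrist")
for z in(.062,.075): print("expected grip px*1.5",1.5*proj(C,[*(O-.221*Y),z]))
for n in("bolt_right_grip","finned_module"): print(n,[(np.array(r["extent"])*1.5,r["score"]) for r in bot.look_for("wrist",n)])
E
```

```text
[ 0.55221138 -0.14425357  0.15186954] [0.64029874 0.76812494 0.00088179 0.00090722] dock -0.05667543136726628 -0.16976807542147293
expected grip px*1.5 [482.87653422 368.50877525]
expected grip px*1.5 [487.42365586 379.4201952 ]
bolt_right_grip [(array([487.35, 261.3 ,  44.85, 217.2 ]), 0.81)]
finned_module [(array([208.95, 361.35, 220.65, 162.75]), 0.81), (array([627.15,  63.3 , 268.35, 123.3 ]), 0.71), (array([629.4 , 463.65, 181.35, 118.35]), 0.66)]
```

View pics/w6.png

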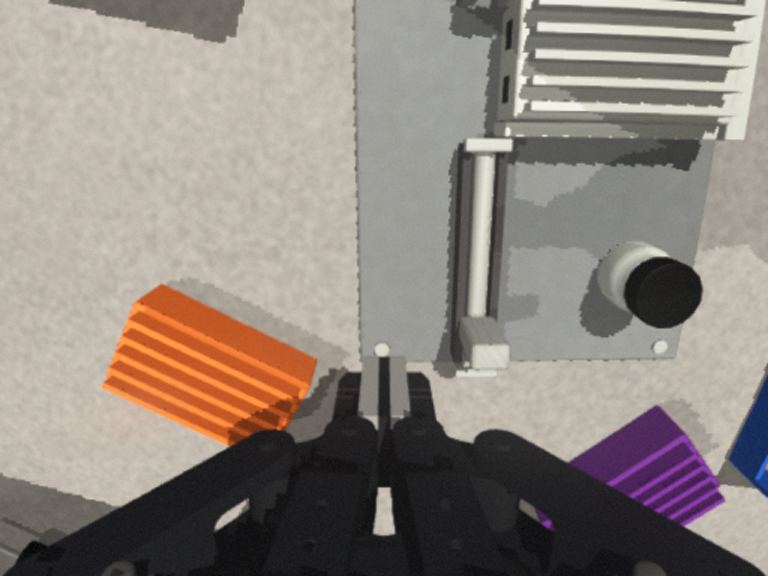

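The paddle's top is at (489,356), at the outer end of its track. The finned module's near face (column ~500) is just past the rod line (483), so it is home. There is a purple look-alike at (640,470) to keep clear of.

```bash
python3 - <<'E'
from h import *
C=cam("wrist");yaw=np.radians(10.5);X=np.array([np.cos(yaw),np.sin(yaw)]);Y=np.array([-X[1],X[0]]);O=np.array([.577,.033])
t=bot.get_obs()["eef_pos"]
for nm,u,v,z in[("paddle top c",489,356,.075),("paddle outer",490,368,.075),("purple",540,515,.05),("purple2",572,462,.05),("rod",483,220,.032),("strap",488,146,.037),("module face",505,110,.048),("module face top L",512,5,.048),("plate corner",361,358,.008)]:
  p=atz(C,u/1.5,v/1.5,z);d=p[:2]-O;print(nm,p.round(4),"dock",(d@X).round(4),(d@Y).round(4))
E
```

```text
paddle top c [ 0.6141 -0.169   0.075 ] dock -0.0003 -0.2053
paddle outer [ 0.6165 -0.1759  0.075 ] dock 0.0008 -0.2126
purple [ 0.6884 -0.2911  0.05  ] dock 0.0505 -0.3389
purple2 [ 0.6963 -0.2449  0.05  ] dock 0.0667 -0.295
rod [ 0.6028 -0.1032  0.032 ] dock 0.0005 -0.1387
strap [ 0.5944 -0.062   0.037 ] dock -0.0002 -0.0966
module face [ 0.5964 -0.0427  0.048 ] dock 0.0053 -0.0779
module face top L [0.5877 0.0067 0.048 ] dock 0.0057 -0.0278
plate corner [ 0.5488 -0.2158  0.008 ] dock -0.0731 -0.2395
```

>>> {"api": "drive_tool", "payload": {"rows": [{"dx": -0.9, "dy": 0, "dz": 0, "wx": 0, "wy": 0, "wz": 0, "hand": 0}, {"dx": -1.76, "dy": 0.3, "dz": 0, "wx": 0, "wy": 0, "wz": 0, "hand": 0}, {"dx": -1.76, "dy": 1.14, "dz": 0, "wx": 0, "wy": 0, "wz": 0, "hand": 0}, {"dx": -1.76, "dy": 1.14, "dz": 0.2, "wx": 0, "wy": 0, "wz": 0, "hand": 0}, {"dx": -1.76, "dy": 1.14, "dz": 1.0, "wx": 0, "wy": 0, "wz": 0, "hand": 0}, {"dx": -1.76, "dy": 1.14, "dz": 1.8, "wx": 0, "wy": 0, "wz": 0, "hand": 0}, {"dx": -1.76, "dy": 1.14, "dz": 1.8, "wx": 0, "wy": 0, "wz": 0, "hand": 0}, {"dx": -1.76, "dy": 1.14, "dz": 1.8, "wx": 0, "wy": 0, "wz": 0, "hand": 0}]}}

```text
clock: 8.5
eef_pos: [0.6226, -0.2178, 0.0611]
tool_rot: [0.639, 0.769, -0.0, -0.001]
ft_force: [-0.3, -0.4, 0.9]
grip_width: -0.0
grasp_force: 0.0
```

>>> {"api": "drive_tool", "payload": {"rows": [{"dx": 0.15, "dy": 0, "dz": 0, "wx": 0, "wy": 0, "wz": 0, "hand": 0}, {"dx": 0.3, "dy": 0, "dz": 0, "wx": 0, "wy": 0, "wz": 0, "hand": 0}, {"dx": 0.45, "dy": 0, "dz": 0, "wx": 0, "wy": 0, "wz": 0, "hand": 0}, {"dx": 0.6, "dy": 0, "dz": 0, "wx": 0, "wy": 0, "wz": 0, "hand": 0}, {"dx": 0.75, "dy": 0, "dz": 0, "wx": 0, "wy": 0, "wz": 0, "hand": 0}, {"dx": 0.9, "dy": 0, "dz": 0, "wx": 0, "wy": 0, "wz": 0, "hand": 0}]}}

```text
clock: 9.1
eef_pos: [0.615, -0.1744, 0.0617]
tool_rot: [0.639, 0.769, 0.0, 0.0]
ft_force: [0.6, 0.8, 1.0]
grip_width: -0.0004
grasp_force: 0.0
```

>>> {"api": "drive_tool", "payload": {"rows": [{"dx": 0.15, "dy": 0, "dz": 0, "wx": 0, "wy": 0, "wz": 0, "hand": 0}, {"dx": 0.3, "dy": 0, "dz": 0, "wx": 0, "wy": 0, "wz": 0, "hand": 0}, {"dx": 0.45, "dy": 0, "dz": 0, "wx": 0, "wy": 0, "wz": 0, "hand": 0}]}}

```text
clock: 9.4
eef_pos: [0.6108, -0.1524, 0.0613]
tool_rot: [0.639, 0.769, -0.0, -0.0]
ft_force: [-0.2, 0.0, 1.2]
grip_width: -0.0001
grasp_force: 0.0
```

There's no clear contact force yet. I'll check numerically where the paddle is.

```bash
python3 - <<'E'
from h import *
yaw=np.radians(10.5);X=np.array([np.cos(yaw),np.sin(yaw)]);Y=np.array([-X[1],X[0]]);O=np.array([.577,.033])
o=bot.get_obs();d=o["eef_pos"][:2]-O;print("tcp dock",d@X,d@Y,o["ft_force"])
for n in("side","scene"):
  im=bot.camera(n).astype(int); old=cv2.imread(f"pics/{n}0.png")[...,::-1].astype(int); cv2.imwrite(f"pics/{n}1.png",im[...,::-1].astype(np.uint8))
  print(n,[(np.round(r["extent"]),round(r["score"],2)) for r in bot.look_for(n,"bolt_right_grip")])
  C=cam(n)
  for y in(-.221,-.21,-.17,-.165): print("exp paddle top",y,proj(C,[*(O+y*Y),.075]).round(1), "mid",proj(C,[*(O+y*Y),.055]).round(1))
  print("tip",proj(C,[*o["eef_pos"][:2],.051]).round(1))
g=cv2.cvtColor(cv2.imread("pics/side1.png"),cv2.COLOR_BGR2GRAY); print(g[196:222:2,272:312:2])
g=cv2.cvtColor(cv2.imread("pics/side0.png"),cv2.COLOR_BGR2GRAY); print(g[196:222:2,272:312:2])
E
```

```text
tcp dock -0.0005559316855120114 -0.1884291549418365 [-0.20523841  0.04339467  1.22602679]
side [(array([222., 177.,  12.,  16.]), 0.56), (array([287., 213.,  24.,  15.]), 0.48)]
exp paddle top -0.221 [298.5 206.7] mid [298.3 211.6]
exp paddle top -0.21 [296.1 205.5] mid [295.8 210.4]
exp paddle top -0.17 [287.5 201.2] mid [287.3 206.1]
exp paddle top -0.165 [286.4 200.7] mid [286.2 205.5]
tip [291.  209.1]
scene [(array([221., 172.,  16.,  15.]), 0.45)]
exp paddle top -0.221 [212.8 161.2] mid [213.3 164.7]
exp paddle top -0.21 [215.  162.7] mid [215.5 166.2]
exp paddle top -0.17 [223.2 168.3] mid [223.6 171.8]
exp paddle top -0.165 [224.2 169. ] mid [224.6 172.5]
tip [220.1 169.8]
[[102  86  85  77  89  93  75  73  35  31  57  51  63  92 101  87  28  29
   28  29]
 [109  79  84  93  98  80  75  68  33  30  58  46  51  74  96  76  26  27
   27  26]
 [111 101  85  80  76  75  75  69  38  31  56  59  99 102 103  92  52  30
   25  27]
 [120 119  79  78  77  77  68  59  61  61  77  97 109 103  96 125 121  94
   80  82]
 [110 110  71  70  71  65  64  86  97 108 110 106  94  87  91 113 125 
[... 1101 characters left out ...]
 128 120
  114 109]
 [ 65 124 137 110  64  71  99 111 110 108 107 135 146 112 103 103  92  93
   93  92]
 [ 40  56  91 132 131  97  88 106 108 109  98  80  83  64 102  97  85  87
   87  83]
 [ 39  38  42  60  96 134 133 100  91 105  97  73  68  69 106 108  85  73
   73  68]
 [ 57  42  36  38  42  62 100 138 137  99  84  73  67  69 107 110 109  98
   67  60]
 [105  89  70  44  37  40  45  65 105 144 121  72  67  71 105 108 107 108
  107  90]
 [109 111 108  97  69  44  40  40  44  67  85  72  68  68  82 109 124 109
  110 111]
 [107 106 109 109 107  86  56  38  37  40  44  53  66  71 122 128  92 107
  108 108]
 [108 108 106 108 107 108  97  83  55  39  39  38  41  53  82  50  88 109
  109 102]]
```

```bash
python3 - <<'E'
from h import *
print(bot.tip_extent)
c=bot.get_calibration("wrist");M=np.array(c["mount"]);C=(192/np.tan(np.radians(c["vfov"])/2),c["cx"],c["cy"],c["k1"],M[:3,:3],M[:3,3])
o,r=ray(C,256,238)
for x in(-.011,0,.011): print(x,o+r*(x-o[0])/r[0])
# scene/side tip location: darkest finger low point
d=[]
for n in("side","scene"):
  a=cv2.imread(f"pics/{n}1.png");b=cv2.imread(f"pics/{n}0.png");u,v=proj(cam(n),[*bot.get_obs()["eef_pos"][:2],.06]).astype(int)
  print(n,u,v);g=cv2.cvtColor(a,cv2.COLOR_BGR2GRAY);print(g[v-26:v+12:2,u-16:u+18:2])
E
```

```text
0.011
-0.011 [-0.011      -0.00049927  0.02046731]
0 [ 0.         -0.00054445 -0.0020038 ]
0.011 [ 0.011      -0.00058962 -0.02447492]
side 291 206
[[115 137 154 116  73  43  31  31  31  32  32  30  31  28  50  79  40]
 [142 100  88  80  55  37  31  30  33  31  30  32  41  29  96 134 104]
 [101  69  50  78  42  38  33  31  32  30  31  30  31  44 126 134 139]
 [ 93  90  50  33  34  34  32  31  31  31  30  30  27  72 119 122 125]
 [103 102  86  45  31  32  31  31  31  30  28  37  51 102 113 112 110]
 [ 96  96 101  75  32  30  30  32  32  31  30  78 111 112 113 111 111]
 [105  87  76  75  61  46  32  30  31  33  47  97 114 110 111 108 101]
 [ 79  75  74  74  71  71  54  29  36  46  58 100 110 112  84  45  37]
 [ 88  78  81  95  80  75  58  29  42  59  53  81  98 104  48  27  31]
 [ 80  89  99  87  76  74  51  29  44  57  50  55  93  95  42  27  26]
 [ 91  82  77  75  77  73  56  29  43  55  84 103 103  99  77  36  28]
 [ 95  75  77  76  75  61  60  61  69  86 106 107 101 103 133 106  84]
 [ 87  69  72  70  62  75  91 107 109 109  98  88  89  99 124 122 117]
 [138 128  82  60  83 107 110
[... 1061 characters left out ...]
 48  45  41  44  40  38  52  66  89 110 119 122 126 123 123]
 [ 74  72  69  63  59  55  45  41  66  71  95 108 108 116 124 124 123]
 [ 73  78  75  76  82  80  66  45  57  77 100 105 106 108 112 119 125]
 [ 77  74  76  84  75  76  85  55  75  91 103 107 104 109 105 106 116]
 [ 76  78  75  76  73  81  85  71  89 106 103 106 105 107 105 107 107]
 [ 76  78  75  63  65  70  93  87  83  96 104 106 105 106 105 103 103]
 [ 87  84  84  62  51  64  81 108 110  85  88 104 104 105 107 104 107]
 [121 111  91  84  59  48  61  91 121 128  93  85  99 104 105 106 107]
 [114 106  99  95  90  71  48  52  79 111 130 108  83  89 104 108 109]
 [109 105 107 106 102  90  79  53  46  66  97 125 122  86  82 100 105]]
```

```bash
python3 - <<'E'
from h import *
yaw=np.radians(10.5);X=np.array([np.cos(yaw),np.sin(yaw)]);Y=np.array([-X[1],X[0]]);O=np.array([.577,.033])
S,K=cam("side"),cam("scene")
for nm,a,b in[("tip",(291,201),(217.5,166.5))]:
  p,e=tri([ray(S,*a),ray(K,*b)]);print(nm,p.round(4),np.round(e,4),(p[:2]-O)@X,(p[:2]-O)@Y)
# paddle top in side: search z for top at (296,205)
for y in(-.221,-.21,-.205): print(y,[proj(S,[*(O+y*Y),z]).round(1).tolist() for z in(.037,.062,.075)])
g0=cv2.imread("pics/scene0.png",0);g1=cv2.imread("pics/scene1.png",0)
print(g0[150:176:2,204:232:2]);print(g1[150:176:2,204:232:2])
E
```

```text
tip [ 0.6176 -0.1478  0.0796] [0.0038 0.0038] 0.0069815392843495085 -0.18515334055587257
-0.221 [[298.0, 216.0], [298.3, 209.9], [298.5, 206.7]]
-0.21 [[295.6, 214.8], [295.9, 208.7], [296.1, 205.5]]
-0.205 [[294.5, 214.2], [294.8, 208.1], [295.0, 204.9]]
[[127 127 126 126 128 124 123 127 121 118 109  79  65  82]
 [127 126 125 125 124 123 124 122 123 123 108  98  76  81]
 [129 125 126 126 124 127 122 125 124 124 115 106  94  95]
 [128 126 127 124 123 124 125 124 122 123 118 110 110 112]
 [125 127 127 123 126 124 123 125 127 122 117 115 117 117]
 [125 125 127 125 123 127 125 124 121 120 114 114 104  82]
 [125 122 127 124 123 130 137 117 110 118 115 107 100  80]
 [126 123 123 131 131 141 140 108 106 104 103 106 106  92]
 [125 127 129 139  95 112 104  97 107 108 104 104 106 102]
 [122 121 120  97  78  87  94  94 104 104 107 110 107 107]
 [125 104  77  64  67  83  91  89  90 104 103 103 106 107]
 [128 117  82  50  57  73  93 117  96  81  94 105 105 106]
 [122 103  97  74  49  51  71 109 130 108  84  90 104 108]]
[[ 76  58  54  42  36  36  37  40  36  35  44  41  67  75]
 [ 75  72  60  43  40  37  40  37  37  38  37  49  74  80]
 [ 69  68  57  55  46  35  34  36  32  41  62  93  91  96]
 [ 54  65  57  60  55  41  39  39  40  47  99 105 106 111]
 [ 58  54  43  46  41  44  36  39  45  60 111 117 117 125]
 [ 70  56  47  44  33  31  34  43  58  69 106 118 126 124]
 [ 74  76  69  60  52  47  30  46  76  82 101 107 110 116]
 [ 79  75  73  75  79  81  53  43  74  86 105 105 107 110]
 [ 74  75  78  84  72  83  69  58  87  96 104 106 105 107]
 [ 75  74  74  73  69  87  79  69 107 108 105 108 109 108]
 [ 73  74  64  62  67  81  88  82  92 104 104 105 104 101]
 [ 89  83  71  46  53  72  94 117  93  84  98 102 106 103]
 [119 100  92  70  50  49  76 106 132 110  79  91 104 106]]
```

Two independent measurements disagree with the text. The wrist ray and the side/scene triangulation both put the fingertips at about z = 0.08, roughly 20 mm above the TCP height. So the fingers passed over the paddle, and earlier they pushed the module by its fin ends. I'll back out the way I came, go lower outside the track, and push again while watching the force.

>>> {"api": "drive_tool", "payload": {"rows": [{"dx": 0, "dy": 0, "dz": -0.5, "wx": 0, "wy": 0, "wz": 0, "hand": 0}, {"dx": -0.8, "dy": 0, "dz": -0.5, "wx": 0, "wy": 0, "wz": 0, "hand": 0}, {"dx": -1.5, "dy": 0, "dz": -0.5, "wx": 0, "wy": 0, "wz": 0, "hand": 0}, {"dx": -1.5, "dy": 0, "dz": -0.5, "wx": 0, "wy": 0, "wz": 0, "hand": 0}, {"dx": -1.5, "dy": 0, "dz": 0, "wx": 0, "wy": 0, "wz": 0, "hand": 0}, {"dx": -1.5, "dy": 0, "dz": 0.3, "wx": 0, "wy": 0, "wz": 0, "hand": 0}, {"dx": -1.5, "dy": 0, "dz": 0.56, "wx": 0, "wy": 0, "wz": 0, "hand": 0}, {"dx": -1.5, "dy": 0, "dz": 0.56, "wx": 0, "wy": 0, "wz": 0, "hand": 0}]}}

```text
clock: 10.4
eef_pos: [0.6228, -0.226, 0.0308]
tool_rot: [0.639, 0.769, -0.001, -0.002]
ft_force: [-0.4, 0.1, -0.6]
grip_width: 0.0001
grasp_force: 0.0
```

>>> {"api": "drive_tool", "payload": {"rows": [{"dx": 0.15, "dy": 0, "dz": 0, "wx": 0, "wy": 0, "wz": 0, "hand": 0}, {"dx": 0.3, "dy": 0, "dz": 0, "wx": 0, "wy": 0, "wz": 0, "hand": 0}, {"dx": 0.4, "dy": 0, "dz": 0, "wx": 0, "wy": 0, "wz": 0, "hand": 0}, {"dx": 0.5, "dy": 0, "dz": 0, "wx": 0, "wy": 0, "wz": 0, "hand": 0}]}}

```text
clock: 10.8
eef_pos: [0.6206, -0.2015, 0.0344]
tool_rot: [0.639, 0.769, 0.0, 0.001]
ft_force: [-0.1, 0.1, 0.5]
grip_width: 0.0002
grasp_force: 0.0
```

>>> {"api": "drive_tool", "payload": {"rows": [{"dx": 0.06, "dy": 0, "dz": 0, "wx": 0, "wy": 0, "wz": 0, "hand": 0}, {"dx": 0.12, "dy": 0, "dz": 0, "wx": 0, "wy": 0, "wz": 0, "hand": 0}, {"dx": 0.18, "dy": 0, "dz": 0, "wx": 0, "wy": 0, "wz": 0, "hand": 0}, {"dx": 0.24, "dy": 0, "dz": 0, "wx": 0, "wy": 0, "wz": 0, "hand": 0}]}}

```text
clock: 11.2
eef_pos: [0.618, -0.1909, 0.0335]
tool_rot: [0.64, 0.769, -0.0, 0.001]
ft_force: [1.2, -2.7, 0.1]
grip_width: 0.0001
grasp_force: 1.1
```

Contact at about 2.7 N, so I'll push the bolt across.

>>> {"api": "drive_tool", "payload": {"rows": [{"dx": 0.12, "dy": 0, "dz": 0, "wx": 0, "wy": 0, "wz": 0, "hand": 0}, {"dx": 0.24, "dy": 0, "dz": 0, "wx": 0, "wy": 0, "wz": 0, "hand": 0}, {"dx": 0.36, "dy": 0, "dz": 0, "wx": 0, "wy": 0, "wz": 0, "hand": 0}, {"dx": 0.48, "dy": 0, "dz": 0, "wx": 0, "wy": 0, "wz": 0, "hand": 0}, {"dx": 0.6, "dy": 0, "dz": 0, "wx": 0, "wy": 0, "wz": 0, "hand": 0}]}}

```text
clock: 11.7
eef_pos: [0.6123, -0.1604, 0.0335]
tool_rot: [0.639, 0.769, -0.0, 0.0]
ft_force: [0.6, -2.7, 0.7]
grip_width: -0.0003
grasp_force: 1.2
```

>>> {"api": "drive_tool", "payload": {"rows": [{"dx": 0.12, "dy": 0, "dz": 0, "wx": 0, "wy": 0, "wz": 0, "hand": 0}, {"dx": 0.24, "dy": 0, "dz": 0, "wx": 0, "wy": 0, "wz": 0, "hand": 0}, {"dx": 0.36, "dy": 0, "dz": 0, "wx": 0, "wy": 0, "wz": 0, "hand": 0}, {"dx": 0.48, "dy": 0, "dz": 0, "wx": 0, "wy": 0, "wz": 0, "hand": 0}, {"dx": 0.6, "dy": 0, "dz": 0, "wx": 0, "wy": 0, "wz": 0, "hand": 0}]}}

```text
clock: 12.2
eef_pos: [0.6068, -0.1309, 0.0335]
tool_rot: [0.639, 0.769, -0.0, -0.0]
ft_force: [-1.8, -2.8, 1.1]
grip_width: -0.0
grasp_force: 1.2
```

>>> {"api": "drive_tool", "payload": {"rows": [{"dx": 0.08, "dy": 0, "dz": 0, "wx": 0, "wy": 0, "wz": 0, "hand": 0}, {"dx": 0.16, "dy": 0, "dz": 0, "wx": 0, "wy": 0, "wz": 0, "hand": 0}, {"dx": 0.24, "dy": 0, "dz": 0, "wx": 0, "wy": 0, "wz": 0, "hand": 0}, {"dx": 0.32, "dy": 0, "dz": 0, "wx": 0, "wy": 0, "wz": 0, "hand": 0}]}}

```text
clock: 12.6
eef_pos: [0.6039, -0.1154, 0.0335]
tool_rot: [0.639, 0.769, -0.0, -0.0]
ft_force: [-0.7, -1.6, 2.3]
grip_width: 0.0003
grasp_force: 1.2
```

>>> {"api": "drive_tool", "payload": {"rows": [{"dx": 0.05, "dy": 0, "dz": 0, "wx": 0, "wy": 0, "wz": 0, "hand": 0}, {"dx": 0.1, "dy": 0, "dz": 0, "wx": 0, "wy": 0, "wz": 0, "hand": 0}, {"dx": 0.15, "dy": 0, "dz": 0, "wx": 0, "wy": 0, "wz": 0, "hand": 0}]}}

```text
clock: 12.9
eef_pos: [0.6026, -0.1082, 0.0334]
tool_rot: [0.639, 0.769, -0.0, -0.0]
ft_force: [-1.1, -1.7, 1.4]
grip_width: -0.0
grasp_force: 1.1
```

>>> {"api": "drive_tool", "payload": {"rows": [{"dx": 0.04, "dy": 0, "dz": 0, "wx": 0, "wy": 0, "wz": 0, "hand": 0}, {"dx": 0.07, "dy": 0, "dz": 0, "wx": 0, "wy": 0, "wz": 0, "hand": 0}]}}

```text
clock: 13.1
eef_pos: [0.602, -0.1047, 0.0334]
tool_rot: [0.639, 0.769, -0.0, -0.0]
ft_force: [-0.8, -4.8, 0.7]
grip_width: -0.0
grasp_force: 2.8
```

>>> {"api": "drive_tool", "payload": {"rows": [{"dx": 0.03, "dy": 0, "dz": 0, "wx": 0, "wy": 0, "wz": 0, "hand": 0}, {"dx": 0.05, "dy": 0, "dz": 0, "wx": 0, "wy": 0, "wz": 0, "hand": 0}]}}

```text
clock: 13.3
eef_pos: [0.602, -0.1048, 0.0335]
tool_rot: [0.64, 0.768, -0.002, 0.002]
ft_force: [0.3, -9.8, -0.4]
grip_width: -0.0001
grasp_force: 4.9
```

The bolt stalled exactly where the end stop was predicted (TCP dock y ≈ −0.140). I'll back off, rise and check.

>>> {"api": "drive_tool", "payload": {"rows": [{"dx": 0.03, "dy": 0, "dz": 0, "wx": 0, "wy": 0, "wz": 0, "hand": 0}, {"dx": -0.2, "dy": 0, "dz": 0, "wx": 0, "wy": 0, "wz": 0, "hand": 0}, {"dx": -0.6, "dy": 0, "dz": 0, "wx": 0, "wy": 0, "wz": 0, "hand": 0}, {"dx": -0.6, "dy": 0, "dz": -0.6, "wx": 0, "wy": 0, "wz": 0, "hand": 0}, {"dx": -0.6, "dy": 0, "dz": -1.4, "wx": 0, "wy": 0, "wz": 0, "hand": 0}, {"dx": -0.6, "dy": -0.6, "dz": -2.37, "wx": 0, "wy": 0, "wz": 0, "hand": 0}, {"dx": -0.6, "dy": -1.14, "dz": -2.37, "wx": 0, "wy": 0, "wz": 0, "hand": 0}, {"dx": -0.6, "dy": -1.14, "dz": -2.37, "wx": 0, "wy": 0, "wz": 0, "hand": 0}, {"dx": -0.6, "dy": -1.14, "dz": -2.37, "wx": 0, "wy": 0, "wz": 0, "hand": 0}]}}

```text
clock: 14.2
eef_pos: [0.5509, -0.1419, 0.1521]
tool_rot: [0.64, 0.769, 0.001, -0.0]
ft_force: [-0.2, -0.2, -0.4]
grip_width: 0.0001
grasp_force: 0.0
```

```bash
python3 - <<'E'
from h import *
yaw=np.radians(10.5);X=np.array([np.cos(yaw),np.sin(yaw)]);Y=np.array([-X[1],X[0]]);O=np.array([.577,.033])
o=bot.get_obs();im=bot.camera("wrist");cv2.imwrite("pics/w7.png",im[...,::-1]);C=cam("wrist",o)
d=o["eef_pos"][:2]-O;print("tcp",d@X,d@Y,o["eef_pos"],o["ft_force"])
for n in("bolt_right","bolt_right_grip","finned_module"):
  for r in bot.outline_of("wrist",n)[:3]: print(n,np.round(r["extent"]),round(r["score"],2))
# same place in old picture vs. new: paddle-top predictions and patch brightness
for y in(-.215,-.205,-.121,-.117): print(y,proj(C,[*(O+y*Y),.075]).round(1))
def rect(C,im,z): # top-down dock view at height z, 1 mm/px, x -60..60, y -250..-20
  f,cx,cy,k,Ro,og=C; gx,gy=np.meshgrid(np.arange(-30,60),np.arange(-20,-235,-1)); 
  m=np.array([[proj(C,[*(O+X*a/1e3+Y*b/1e3),z]) for a,b in zip(p,q)] for p,q in zip(gx,gy)],np.float32)
  return cv2.remap(im,m[...,0],m[...,1],cv2.INTER_LINEAR)
t=rect(C,im,.075).mean(2)
print("profile x=0, y from -60 to -230 step 4, z=.075"); print([(-20-i,int(t[i:i+4,25:36].mean())) for i in range(40,212,4)])
a=cv2.imread("pics/side0.png",0).astype(int);S=bot.camera("side");cv2.imwrite("pics/side2.png",S[...,::-1]);b=cv2.imread("pics/side2.png",0).astype(int)
m=np.abs(b-a)>35; cs=cv2.connectedComponentsWithStats(m.astype(np.uint8))
print("side changes",[(s.tolist(),c.round(0).tolist()) for s,c in zip(cs[2][1:],cs[3][1:]) if s[4]>15 and 200<c[0]<340 and c[1]>165])
for y in(-.221,-.209,-.121): print("side exp paddle",y,proj(cam("side"),[*(O+y*Y),.06]).round(0))
E
```

```text
tcp -0.05754522973207658 -0.1671881024684695 [ 0.55088598 -0.14187531  0.15214141] [-0.17693328 -0.19484498 -0.38480433]
bolt_right [331.  72.  36. 145.] 0.71
bolt_right [ 15. 366.  30.  17.] 0.18
bolt_right_grip [330.  72.  41. 142.] 0.91
finned_module [138. 246. 145. 103.] 0.96
finned_module [421. 314. 129.  80.] 0.85
finned_module [421.  43. 176.  86.] 0.58
-0.215 [326.  247.9]
-0.205 [326.8 236.9]
-0.121 [334.4 133.5]
-0.117 [334.8 128. ]
profile x=0, y from -60 to -230 step 4, z=.075
[(-60, 137), (-64, 128), (-68, 119), (-72, 116), (-76, 127), (-80, 136), (-84, 116), (-88, 152), (-92, 154), (-96, 196), (-100, 85), (-104, 94), (-108, 116), (-112, 183), (-116, 218), (-120, 211), (-124, 189), (-128, 87), (-132, 81), (-136, 82), (-140, 81), (-144, 82), (-148, 85), (-152, 85), (-156, 85), (-160, 85), (-164, 85), (-168, 86), (-172, 86), (-176, 86), (-180, 87), (-184, 86), (-188, 87), (-192, 87), (-196, 87), (-200, 87), (-204, 89), (-208, 116), (-212, 160), (-216, 211), (-220, 190), (-224, 182), (-228, 184)]
side changes [([285, 189, 9, 6, 24], [289.0, 192.0]), ([252, 195, 19, 9, 58], [260.0, 200.0]), ([274, 205, 20, 12, 64], [284.0, 210.0]), ([263, 209, 7, 5, 25], [266.0, 211.0]), ([268, 226, 6, 4, 18], [270.0, 228.0]), ([242, 235, 6, 11, 41], [245.0, 240.0]), ([282, 239, 69, 61, 1530], [316.0, 271.0]), ([218, 257, 85, 47, 1690], [262.0, 279.0]), ([199, 307, 114, 54, 1841], [247.0, 332.0])]
side exp paddle -0.221 [298. 210.]
side exp paddle -0.209 [296. 209.]
side exp paddle -0.121 [277. 200.]
```

The paddle's top is now centred at y ≈ −0.120 to −0.122, which is a joint of about 0.10. A nose jammed on the keeper would have left it near −0.135. The arm is clear, so I'm handing in.

```bash
python3 -c "
from workcell import bot
print(bot.job_done())"
```

```text
the job is handed in; nothing more can be done
None
```

I pushed the finned module home in the right bay until it stalled on the back stop, threw that bay's bolt to its end stop (about 0.10 m by image measurement), and handed the job in; no verdict was reported.

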